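# Seat the meter module and start its captive screw

## Task

Press the blue-grey meter module straight down until it is fully home in the orange dock. Then start its red T-handled captive screw by feel: turn it backward (counter-clockwise from above) until it drops into the thread, then forward (clockwise) one full turn from there, and finish holding the started screw, with the handle still gripped between the fingers at its middle. Do not disturb the spare unit, the clip tray or the screwdriver.

Things in the scene. Friction and masses are not known exactly. Their poses are not given: they have to be found in the camera images.
- dock: Orange steel docking plate fixed to the bench, 170 (x) x 200 (y) x 10 mm. Origin: centre of its underside, on the bench; z up. The module's centre is 45 mm to +y of the origin, the vertical screw axis 55 mm to -y. A 32 mm high fence round the module (123 mm over its outsides in x) keeps it in line.
- boss: Fixed steel threaded boss on the dock at the screw axis, under the module's ear: 42 mm diameter, top 44 mm above the bench. Origin on the screw axis at bench height. Its internal thread is right-handed with a lead of 6 mm a turn and cannot be seen.
- module (a joint): How far the module is pushed down into the dock, m: 0 to 0.003 at the start, 0.008 = fully home on its pads. It slides vertically only, stays where it is left and needs about 9 N to push.
- module_top (a point): Centre of the module's flat top. The module is a blue-grey box, 112 (dock x) x 88 (dock y) x 54 mm high, with a flat red lamp near a top corner; its top is 66 mm above the bench when fully home, up to 74 mm at the start. A flat ear reaches from its side over the boss and carries the captive screw.
- handle: Red T-handle of the captive screw: a bar 70 mm long (own x), 14 thick (own y), 22 high, white mark near its +x end; origin: centre of the bar, on the screw axis. Below it a hub, 22 mm wide, 15 deep. The screw only turns and slides vertically; it rests by its weight (0.25 kg) on the thread. At the start the bar centre is 100 to 103 mm above the bench, the tooth on top of the first thread.
- screw_turn (a joint): Turn angle of the screw, rad, growing clockwise from above (forward); at 0 the bar's own x lies along the dock's x. Not limited to one turn; the angle of the drop is not told. It turns easily (0.03 N m): the bar can be pushed round from the side near an end, or gripped and turned.
- screw_axial (a joint): Slide of the screw down through the module's ear, m (shrinks as the module is pressed down). Turned backward from the start the screw rises 1 mm in 60 degrees and, within half a turn, drops suddenly by 6 mm if free to fall (a tight grip holds it up until let go). Forward from there it sinks 6 mm a turn, with 1.5 mm axial play; its end stop is about 2 turns after the drop.
- spare_unit: Bystander: spare grey unit, 90 x 60 x 85 mm, standing loose on the bench; origin at the centre of its underside.
- clip_tray: Bystander: loose blue tray, 110 x 80 x 35 mm, with one divider; origin at the centre of its underside.
- driver: Bystander: loose yellow screwdriver lying on the bench, about 200 mm long, handle toward its own -x.

How it is judged (in metres and radians):
On the way, in this order (a step that is already met when the one before it is completed fails the run):
1. the module is pressed fully home in the dock (value of joint module above 0.0068 m), for 0.2 s.
2. the screw has been turned backward past the thread's start and has dropped into it (value of joint screw_turn below -0.72 rad and height (world z) of handle below 0.0999 m), for 0.1 s.
At the end, for the whole second after the job is handed in: Module home within 1.2 mm; screw at rest, two thirds to one and a quarter turn forward of the drop, bar centre 89 to 95 mm above the bench; fingers hold the handle with at least 4 N, TCP within 25 mm of the screw axis and at most 22 mm above the bar's centre (bar between the fingers) (value of joint module above 0.0068 m and height (world z) of handle between 0.089 and 0.0949 m and (value of joint screw_turn between 3.58 and 7.18 rad or value of joint screw_turn between -2.7 and 0.9 rad) and linear speed of handle below 0.01 m/s and velocity of joint screw_turn between -0.1 and 0.1 rad/s and contact force between the fingers and handle above 4 N and horizontal distance between the grasp point and handle below 0.025 m and z of the grasp point in the frame of handle below 0.022 m); the arm keeps its last pose, push and grip.
It fails at once if the spare unit is pushed more than 30 mm (distance of spare_unit from where it was at the start of the episode above 0.03 m).
It fails at once if the clip tray is pushed more than 30 mm (distance of clip_tray from where it was at the start of the episode above 0.03 m).
It fails at once if the screwdriver is pushed more than 30 mm (distance of driver from where it was at the start of the episode above 0.03 m).
It also fails if it takes over 67 s, if anything falls off the work surface, if the arm or the gripper's body presses on something with over 40 N, if the wrist force passes 120 N, or if a joint passes its speed limit or range.

## Robot

A 7-joint arm with a two-finger parallel gripper is mounted at the origin on the work surface. World frame = base frame: x ahead of the robot, y to its left, z up, the work surface at z = 0. Lengths are in m, angles in degrees, forces in N, time in s.
With the tool pointing down it reaches from about 0.4 to 0.925 m from the base axis. Payload 5.6 kg.
Tool frame: the origin (TCP) lies between the finger pads, 19 mm behind the fingertips; this is the grasp point; x points along the fingers, y is the direction in which the jaws open and shut, and the axes are right-handed (so a half turn about x gives the same grasp; the last joint's range is limited). The gripper opens to 85 mm and grips with 20 to 120 N. Pads are 22 mm wide; open, the fingers measure 114 mm over their backs; the gripper's body (76 mm by 85 mm) begins 54 mm behind the grasp point. The pads swing forward as they close: fully open they stand 13 mm farther back than shut.
Start: joints at [-79.24, 26.786, -0.665, 91.828, 0.344, 61.387, -3.226], TCP at [0.149, 0.633, 0.25] pointing down, gripper open.
Joint ranges: [-144.91, 144.91], [-17.63, 115.5], [-89.93, 88.59], [15.96, 139.68], [-74.01, 254.01], [8.47, 105.57], [-167.45, 167.45]. Speed limits (degrees/s): [147.25, 147.25, 180, 180, 180, 180, 180].

## Interface

Orientations are given as a 3x3 rotation matrix whose columns are the frame's x, y, z axes.
In Python, from workcell import r gives the robot as it stands. The module is installed in compiled form; this text tells all that it offers.
- The arm moves only by the tool move_arm, never from a script. Its argument "series" is a list of rows, each a list of 5 numbers: the shift along the tool's x, y, z in m, then the turn about the tool's x in rad, then the opening, from -1 (shut) to 1 (fully open), so that 0 is half open. A call has exactly 10 rows; each row shifts and turns the commanded pose from where the row before left it, along the tool's axes as they then stand; what a row does not reach is not made up. A row lasts 1/10 s, in which the tool goes at most 50 mm and 8.59 degrees, less where a joint would pass 70% of its speed; a pose out of reach is approached as far as the arm can. A call with a gripper value outside its range is refused whole. The fingers move at their own pace and stop on an object; the grip force is fixed at half the most. Time passes only in rows, so rows that do not move let the fingers close, or fill a call up. It gives the time, the measured TCP pose, the force and the opening at its end, in the units of the state.
- r.sense(): the state, without advancing time (a new reading comes with each control period).
- r.capture(name): name is "side" or "top"; returns (picture, depth): 480x640x3 uint8, blue, green, red; 480x640 float32, m along the optical axis (not along the pixel's ray), 0 where there is no reading.
- r.camera_params(name): a dict with "K" (3x3 intrinsics, pixels), "k1" (the pictures are not rectified: a ray, as slopes to the right and down, at radius r is drawn at 1 + k1 r^2 times it, then the intrinsics apply), "world_to_cam" (4x4, takes a point from world to camera coordinates). Camera axes: x right, y down, z forward; pixel columns grow to the right and rows downward; lengths in m; the calibration is good to about 2 mm. A picture is of the moment at which its call begins. camera_params takes no time and is no camera call.
- r.job_done(): hands the job in, once; it reports no verdict.
Trained networks look in the newest picture that a camera, given by its name, has taken for a name from the list of things; names that differ only in an ending like _2 or _b are one class to them, and where a whole thing is asked for, a point or a joint stands for the part that bears it (a point fixed in the world has none). Each returns a list of dicts, best first, with "p" (0 to 1); they miss things now and then, are a little off and sometimes report something else, mostly with a low value. They report only what shows in the picture. A call takes as long as a camera call.
- r.search_frame(label, camera): "bbox" ([left, top, right, bottom] in pixels, round what is visible of it).
- r.trace(label, camera): "pixels" (480x640 bool, what is visible of it) and "bbox" ([left, top, right, bottom] in pixels, round what is visible of it).
The state is a dict: "clock": time; "q": joint angles; "dq": joint speeds; "effort": joint torques, N m; "eef_pos": TCP position; "orientation": TCP orientation; "contact_force": force on the tool from outside, world axes, zero at the start; "wrist_torque": the same for the moment, N m; "grip_width": finger opening in m.
Only numpy, scipy, OpenCV 4.12 (cv2) and the standard library are available. Lean on these libraries where they do the work, as an engineer would, in place of code of your own. Each camera call takes 0.05 s, during which the arm holds its last target.

## Working session

There is one attempt and no reset: what is moved stays moved. The work goes in short steps, Python scripts to look and compute and a tool call to move; the robot and the scene stay as the last step left them, time stands still between calls to the robot, and variables do not carry over. Pictures are saved under pics/ and viewed, and the job is handed in when it is done.

Besides the shell and the picture viewer there is one more tool, called in YAML: its name, and indented under it one key for each argument. move_arm: Moves the arm, as the interface text tells. Its arguments: {"type":"object","properties":{"series":{"type":"array"}},"required":["series"]}

```bash
mkdir -p pics; cat > h.py <<'E'
import numpy as np, cv2
from workcell import r
def world(name,depth,us,vs):
    P=r.camera_params(name);K=np.array(P["K"]);k1=P["k1"];T=np.linalg.inv(np.array(P["world_to_cam"]))
    us=np.asarray(us);vs=np.asarray(vs)
    uv=np.stack([us,vs],-1).astype(float).reshape(-1,1,2)
    n=cv2.undistortPoints(uv,K,np.array([k1,0,0,0.])).reshape(-1,2)
    z=depth[vs,us]
    p=np.c_[n*z[:,None],z]
    p=p[z>0]
    return p@T[:3,:3].T+T[:3,3]
E
python3 - <<'E'
from h import *
s=r.sense();print({k:np.round(v,3).tolist() for k,v in s.items()})
for n in("side","top"):
    im,d=r.capture(n);cv2.imwrite(f"pics/{n}0.png",im);np.save(n+"d.npy",d)
    P=r.camera_params(n);print(n,np.round(np.linalg.inv(P["world_to_cam"]),3))
    for l in("handle","module","boss","dock","spare_unit","clip_tray","driver"):
        o=r.trace(l,n)
        for q in o[:2]:
            v,u=np.nonzero(q["pixels"]);w=world(n,d,u,v)
            print(l,round(q["p"],2),q["bbox"],np.round(np.median(w,0),3),np.round(np.percentile(w,[2,98],axis=0),3).tolist())
E
```

```text
{'clock': 0.0, 'q': [-79.237, 26.838, -0.665, 91.883, 0.345, 61.389, -3.225], 'dq': [-0.057, -0.044, -0.022, -0.033, 0.083, 0.016, 0.049], 'effort': [-0.001, -53.236, 0.021, -25.13, 0.011, 0.008, -0.0], 'eef_pos': [0.149, 0.632, 0.249], 'orientation': [[-0.0, 0.229, 0.973], [-0.002, 0.973, -0.229], [-1.0, -0.002, 0.0]], 'contact_force': [-0.035, -0.867, -0.73], 'wrist_torque': [0.012, 0.039, -0.004], 'grip_width': 0.085}
side [[ 0.959 -0.179  0.221  0.215]
 [-0.284 -0.545  0.789 -1.093]
 [-0.021 -0.819 -0.573  0.908]
 [ 0.     0.     0.     1.   ]]
handle 0.68 [356.2, 254.0, 369.5, 281.1] [ 0.562 -0.104  0.106] [[0.556, -0.134, 0.06], [0.592, -0.027, 0.113]]
module 0.71 [312.6, 242.1, 376.2, 290.3] [ 0.535 -0.041  0.067] [[0.471, -0.128, 0.02], [0.586, 0.037, 0.111]]
boss 0.81 [355.6, 284.4, 376.5, 301.3] [ 0.559 -0.114  0.023] [[0.541, -0.123, 0.01], [0.587, -0.088, 0.043]]
dock 0.6 [303.7, 245.2, 400.1, 321.3] [ 0.535 -0.064  0.019] [[0.453, -0.155, -0.0], [0.639, 0.033, 0.108]]
dock 0.57 [298.1, 378.9, 386.5, 415.3] [ 0.443 -0.422  0.02 ] [[0.353, -0.462, 0.003], [0.488, -0.332, 0
[... 554 characters left out ...]
, 0.059], [0.572, -0.065, 0.115]]
module 0.98 [297.1, 217.7, 388.0, 277.0] [ 0.544 -0.022  0.07 ] [[0.474, -0.121, 0.01], [0.591, 0.045, 0.112]]
boss 0.3 [297.8, 216.6, 389.0, 281.6] [ 0.544 -0.021  0.07 ] [[0.475, -0.12, 0.03], [0.589, 0.043, 0.112]]
dock 0.83 [287.6, 195.4, 399.0, 289.9] [ 0.539 -0.045  0.014] [[0.453, -0.149, 0.005], [0.638, 0.055, 0.11]]
spare_unit 0.71 [144.1, 239.8, 185.7, 286.1] [0.479 0.336 0.069] [[0.436, 0.309, 0.006], [0.526, 0.376, 0.088]]
clip_tray 0.79 [445.0, 172.0, 502.2, 234.0] [ 0.642 -0.343  0.005] [[0.581, -0.395, -0.002], [0.698, -0.284, 0.037]]
driver 0.6 [469.1, 270.2, 528.7, 337.7] [ 0.443 -0.414  0.022] [[0.348, -0.456, 0.002], [0.489, -0.33, 0.029]]
```

```bash
python3 - <<'E'
from h import *
im=cv2.imread("pics/top0.png");cv2.imwrite("pics/topc.png",cv2.resize(im[180:310,270:420],None,fx=5,fy=4.6,interpolation=cv2.INTER_CUBIC))
im=cv2.imread("pics/side0.png");cv2.imwrite("pics/sidec.png",cv2.resize(im[220:340,280:430],None,fx=5,fy=5,interpolation=cv2.INTER_CUBIC))
d=np.load("topd.npy");im=cv2.imread("pics/top0.png")
v,u=np.mgrid[190:300,280:410];v=v.ravel();u=u.ravel();w=world("top",d,u,v);print(len(w),len(u))
ok=d[v,u]>0;c=im[v,u][ok].astype(int)
# module top
m=(w[:,2]>.064)&(w[:,2]<.08)&(c[:,2]<c[:,0]+30)
def box(p):
    b=cv2.minAreaRect((p[:,:2]*1000).astype(np.float32));return b
print("top z",np.median(w[m,2]),m.sum(),box(w[m]))
h=(w[:,2]>.1)
print("handle",h.sum(),np.median(w[h,2]),box(w[h]),w[h].mean(0))
dk=(w[:,2]>.004)&(w[:,2]<.016)
print("dock",box(w[dk]))
E
```

```text
14232 14300
top z 0.0712195100762616 1886 ((544.0259399414062, -38.501129150390625), (110.26087951660156, 160.545654296875), 19.09746551513672)
handle 243 0.1103384012299955 ((564.5838012695312, -97.34452819824219), (14.848639488220215, 68.7411880493164), 0.662423849105835) [ 0.56372798 -0.09668799  0.10980542]
dock ((542.35009765625, -49.52989196777344), (248.35389709472656, 293.725341796875), 1.551213026046753)
```

View pics/topc.png

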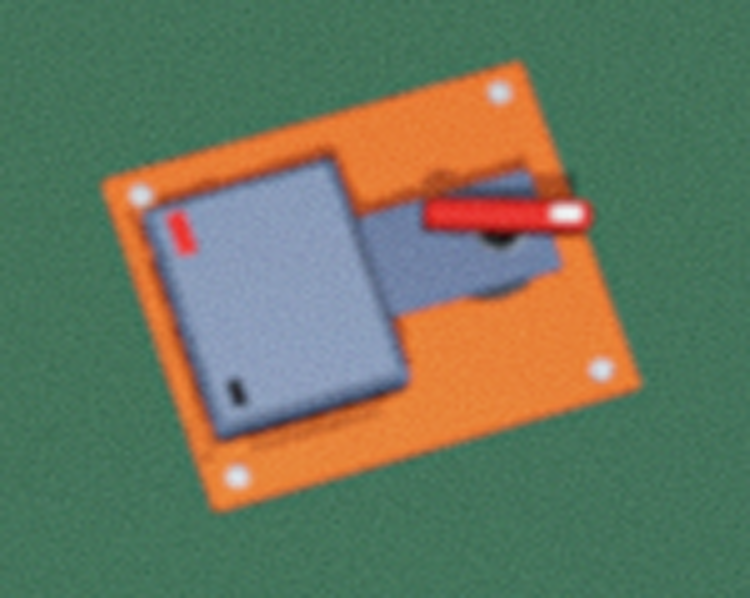

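View pics/sidec.png

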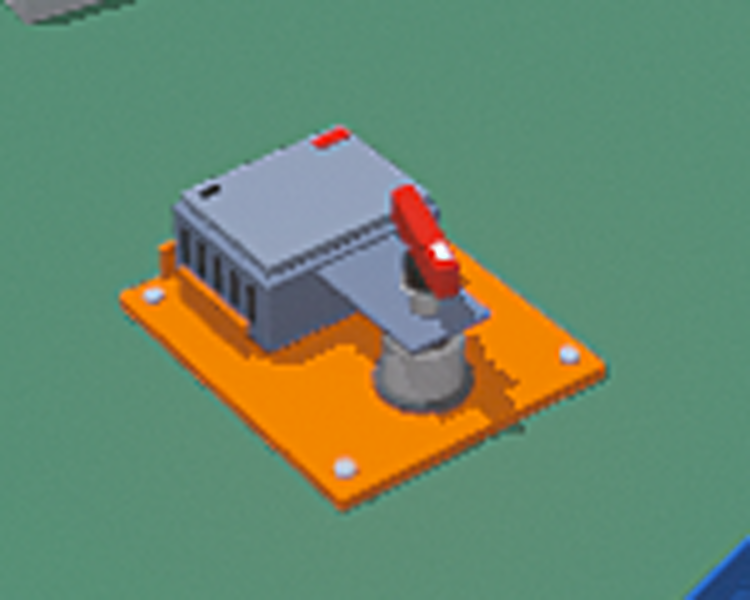

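View pics/top0.png

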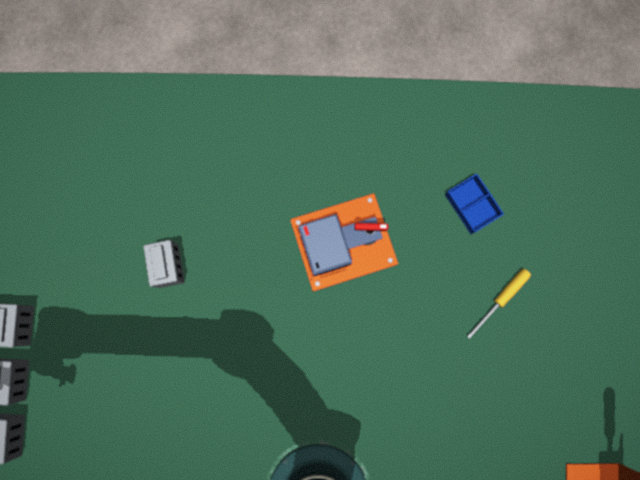

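The top view shows the module at about px (325,243). The red handle is at about (371,227) and lies nearly along world y, with its white mark at the right (-y) end. Next I'll refine the dock yaw and the positions.

```bash
python3 - <<'E'
from h import *
for n in("top","side"):
    d=np.load(n+"d.npy");im=cv2.imread(f"pics/{n}0.png");hsv=cv2.cvtColor(im,cv2.COLOR_BGR2HSV)
    v,u=np.mgrid[185:330,270:420];v=v.ravel();u=u.ravel();k=d[v,u]>0;v=v[k];u=u[k];w=world(n,d,u,v)
    H,S,V=hsv[v,u].T.astype(int)
    o=(H>8)&(H<22)&(S>150)&(w[:,2]>0.004)&(w[:,2]<.016)
    print(n,"dock",cv2.minAreaRect((w[o,:2]*1000).astype(np.float32)),np.median(w[o,2]))
    b=(H>95)&(H<130)&(w[:,2]>.066)&(w[:,2]<.079)
    print("mod",cv2.minAreaRect((w[b,:2]*1000).astype(np.float32)),np.median(w[b,2]))
    rd=((H<6)|(H>172))&(S>140)&(w[:,2]>.102)&(w[:,2]<.12)
    hw=rd|((w[:,2]>.103)&(S<60)&(w[:,2]<.12))
    t=w[hw];t=t[t[:,2]>np.percentile(t[:,2],40)]
    print("handle",cv2.minAreaRect((w[hw,:2]*1000).astype(np.float32)),np.median(t[:,2]),hw.sum())
E
```

```text
top dock ((547.407958984375, -46.42755126953125), (170.64585876464844, 200.01651000976562), 19.060527801513672) 0.009699369107753375
mod ((542.0053100585938, -34.899993896484375), (108.08062744140625, 149.51107788085938), 20.327604293823242) 0.07136468172011934
handle ((564.66357421875, -98.31295013427734), (66.6005859375, 14.244138717651367), 89.74152374267578) 0.11164798930977482 205
side dock ((547.5718994140625, -48.05207061767578), (173.0713348388672, 202.65821838378906), 18.978816986083984) 0.00896966070953037
mod ((508.451904296875, 129.9871826171875), (113.97197723388672, 489.9119567871094), 10.333047866821289) 0.0708932577564344
handle ((564.7922973632812, -99.35743713378906), (14.499797821044922, 71.11248779296875), 0.27750369906425476) 0.11059004302849129 112
```

move_arm:
  series:
    - [0,-0.032,0.02,0,-1]
    - [0,-0.032,0.02,0,-1]
    - [0,-0.032,0.02,0,-1]
    - [0,-0.032,0.02,0,-1]
    - [0,-0.032,0.02,0,-1]
    - [0,-0.032,0.02,0,-1]
    - [0,-0.032,0.02,0,-1]
    - [0,-0.032,0.02,0,-1]
    - [0,-0.032,0.02,0,-1]
    - [0,-0.032,0.02,0,-1]

```text
clock: 1.8
eef_pos: [0.2706, 0.2741, 0.2503]
orientation: [[0.001, 0.229, 0.974], [0.001, 0.974, -0.229], [-1.0, 0.001, 0.0]]
contact_force: [0.5, 0.3, 0.2]
grip_width: 0.0003
```

move_arm:
  series:
    - [0,-0.0211,0.0319,0,-1]
    - [0,-0.0211,0.0319,0,-1]
    - [0,-0.0211,0.0319,0,-1]
    - [0,-0.0211,0.0319,0,-1]
    - [0,-0.0211,0.0319,0,-1]
    - [0.02,-0.0211,0.0319,0,-1]
    - [0.02,-0.0211,0.0319,0,-1]
    - [0.02,-0.0211,0.0319,0,-1]
    - [0.02,-0.0211,0.0319,0,-1]
    - [0.02,-0.0211,0.0319,0,-1]

```text
clock: 2.8
eef_pos: [0.5336, -0.0039, 0.1493]
orientation: [[0.001, 0.228, 0.974], [0.0, 0.974, -0.228], [-1.0, 0.0, 0.001]]
contact_force: [-0.3, 0.0, 0.4]
grip_width: -0.0
```

move_arm:
  series:
    - [0.01,0,0,0,-1]
    - [0.01,0,0,0,-1]
    - [0.01,0,0,0,-1]
    - [0.01,0,0,0,-1]
    - [0.005,0,0,0,-1]
    - [0.005,0,0,0,-1]
    - [0.003,0,0,0,-1]
    - [0.002,0,0,0,-1]
    - [0,0,0,0,-1]
    - [0,0,0,0,-1]

```text
clock: 3.8
eef_pos: [0.5326, -0.003, 0.0952]
orientation: [[0.0, 0.229, 0.973], [0.0, 0.973, -0.229], [-1.0, 0.0, 0.0]]
contact_force: [-0.4, -0.6, 1.3]
grip_width: -0.0002
```

move_arm:
  series:
    - [0.002,0,0,0,-1]
    - [0.002,0,0,0,-1]
    - [0.001,0,0,0,-1]
    - [0.001,0,0,0,-1]
    - [0.001,0,0,0,-1]
    - [0.0005,0,0,0,-1]
    - [0.0005,0,0,0,-1]
    - [0.0005,0,0,0,-1]
    - [0,0,0,0,-1]
    - [0,0,0,0,-1]

```text
clock: 4.8
eef_pos: [0.5325, -0.0029, 0.0872]
orientation: [[0.0, 0.229, 0.973], [0.001, 0.973, -0.229], [-1.0, 0.001, 0.0]]
contact_force: [-2.6, -0.1, 7.5]
grip_width: -0.0002
```

move_arm:
  series:
    - [0.0005,0,0,0,-1]
    - [0.0005,0,0,0,-1]
    - [0.0005,0,0,0,-1]
    - [0.0005,0,0,0,-1]
    - [0.0005,0,0,0,-1]
    - [0,0,0,0,-1]
    - [0,0,0,0,-1]
    - [0,0,0,0,-1]
    - [0,0,0,0,-1]
    - [0,0,0,0,-1]

```text
clock: 5.8
eef_pos: [0.5326, -0.0029, 0.0848]
orientation: [[0.0, 0.229, 0.973], [0.001, 0.973, -0.229], [-1.0, 0.001, -0.0]]
contact_force: [-2.3, 0.3, 8.8]
grip_width: 0.0
```

move_arm:
  series:
    - [0.0005,0,0,0,-1]
    - [0.0005,0,0,0,-1]
    - [0.0005,0,0,0,-1]
    - [0,0,0,0,-1]
    - [0,0,0,0,-1]
    - [0,0,0,0,-1]
    - [0,0,0,0,-1]
    - [0,0,0,0,-1]
    - [0,0,0,0,-1]
    - [0,0,0,0,-1]

```text
clock: 6.8
eef_pos: [0.5326, -0.0029, 0.0847]
orientation: [[0.0, 0.229, 0.973], [0.002, 0.973, -0.229], [-1.0, 0.002, -0.0]]
contact_force: [-7.1, 0.2, 23.4]
grip_width: 0.0001
```

Pressing stopped at tip height 65.7 mm and the force rose to 23 N, so the module is home. Now I'll go to the handle.

move_arm:
  series:
    - [-0.04,0,0,0,-1]
    - [-0.04,0,0,0,1]
    - [0,0,0,0.15,1]
    - [0,0,0,0.15,1]
    - [0,0,0,0.15,1]
    - [0,0,0,0.15,1]
    - [0,0,0,0.15,1]
    - [0,0,0,0.15,1]
    - [0,0,0,0.15,1]
    - [0,0,0,0.139,1]

```text
clock: 7.8
eef_pos: [0.5324, -0.0029, 0.1624]
orientation: [[-0.0, 0.99, 0.144], [0.0, 0.144, -0.99], [-1.0, -0.0, -0.0]]
contact_force: [0.3, -0.5, -0.0]
grip_width: 0.0854
```

```bash
python3 - <<'E'
from h import *
s=r.sense();print({k:np.round(v,3).tolist() for k,v in s.items() if k in("clock","q","eef_pos","orientation")})
E
```

```text
{'clock': 7.8, 'q': [-37.497, 26.488, 43.293, 114.751, -24.319, 47.973, 27.78], 'eef_pos': [0.532, -0.003, 0.162], 'orientation': [[-0.0, 0.99, 0.144], [0.0, 0.144, -0.99], [-1.0, -0.0, -0.0]]}
```

move_arm:
  series:
    - [0,0,0,0.145,1]
    - [0,0,0,0,1]
    - [0,0.0082,0.024,0,1]
    - [0,0.0082,0.024,0,1]
    - [0,0.0082,0.024,0,1]
    - [0,0.0082,0.024,0,1]
    - [0.01,0,0,0,1]
    - [0.01,0,0,0,1]
    - [0,0,0,0,1]
    - [0,0,0,0,1]

```text
clock: 8.8
eef_pos: [0.5654, -0.0974, 0.1419]
orientation: [[-0.001, 1.0, 0.008], [0.001, 0.008, -1.0], [-1.0, -0.001, -0.001]]
contact_force: [0.4, -0.0, 0.5]
grip_width: 0.0854
```

```bash
cat > look.py <<'E'
import sys
from h import *
tag=sys.argv[1]
s=r.sense();print({k:np.round(v,3).tolist() for k,v in s.items() if k in("clock","q","eef_pos","contact_force","grip_width","wrist_torque")})
for n,(a,b,c,e) in dict(top=(170,290,310,430),side=(200,320,290,440)).items():
    im,d=r.capture(n);cv2.imwrite(f"pics/{n}_{tag}.png",cv2.resize(im[a:b,c:e],None,fx=5,fy=5,interpolation=cv2.INTER_CUBIC))
    hsv=cv2.cvtColor(im,cv2.COLOR_BGR2HSV)
    v,u=np.mgrid[a:b,c:e];v=v.ravel();u=u.ravel();k=d[v,u]>0;v=v[k];u=u[k];w=world(n,d,u,v)
    H,S,V=hsv[v,u].T.astype(int)
    rd=((H<6)|(H>172))&(S>140)&(w[:,2]>.085)&(w[:,2]<.125)&(np.hypot(w[:,0]-.565,w[:,1]+.099)<.05)
    wh=(S<70)&(V>150)&(w[:,2]>.085)&(w[:,2]<.125)&(np.hypot(w[:,0]-.565,w[:,1]+.099)<.045)
    if rd.sum()>10:
        t=w[rd];print(n,rd.sum(),"rect",np.round(np.array(cv2.boxPoints(cv2.minAreaRect((t[:,:2]*1000).astype(np.float32)))).mean(0),1),cv2.minAreaRect((t[:,:2]*1000).astype(np.float32))[1:],"z90",np.percentile(t[:,2],[50,80,95]).round(4), "white",wh.sum(),np.round(w[wh].mean(0),3) if wh.any() else '')
    b=(H>95)&(H<130)&(w[:,2]>.055)&(w[:,2]<.079)&(np.hypot(w[:,0]-.533,w[:,1]+.004)<.04)
    if b.sum()>10: print(" mod z",np.median(w[b,2]).round(4))
E
python3 look.py a
```

```text
{'clock': 8.8, 'q': [-25.888, 32.588, 42.891, 109.719, -29.033, 49.11, 32.64], 'eef_pos': [0.565, -0.097, 0.142], 'contact_force': [0.357, -0.011, 0.492], 'wrist_torque': [0.011, 0.008, 0.01], 'grip_width': 0.085}
 mod z 0.0658
side 140 rect [564.9 -98.1] ((72.06707763671875, 15.31110668182373), 89.90535736083984) z90 [0.1081 0.1108 0.1131] white 7 [ 0.566 -0.122  0.111]
 mod z 0.0651
```

View pics/side_a.png

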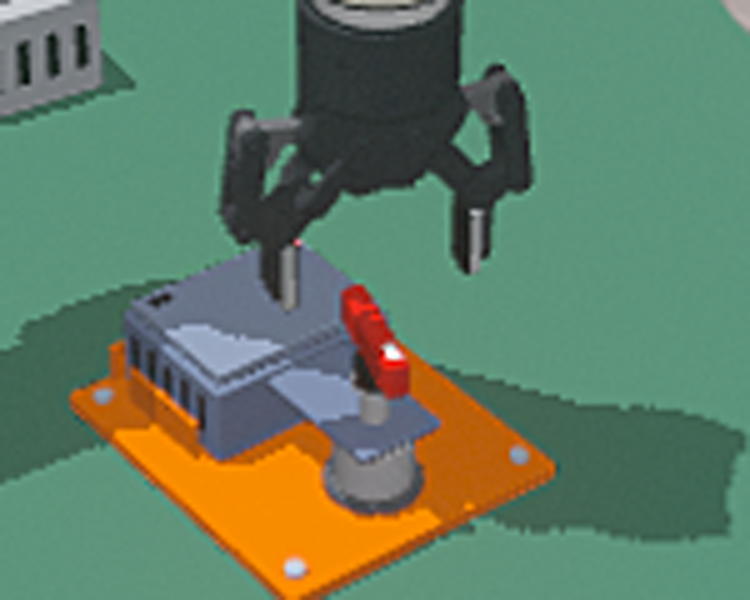

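The side view shows the open fingers straddling the red bar, with one pad on each side (px about (285,275) and (475,240)). Module top reads 65.5 mm, so it's home. Descend and grip.

move_arm:
  series:
    - [0.01,0,0.0003,0,1]
    - [0.01,0,0.0003,0,1]
    - [0.01,0,0.0003,0,1]
    - [0.007,0,0.0003,0,1]
    - [0,0,0,0,-0.4]
    - [0,0,0,0,-1]
    - [0,0,0,0,-1]
    - [0,0,0,0,-1]
    - [0,0,0,0,-1]
    - [0,0,0,0,-1]

```text
clock: 9.9
eef_pos: [0.5662, -0.0999, 0.1061]
orientation: [[0.001, 1.0, 0.006], [0.0, 0.006, -1.0], [-1.0, 0.001, -0.0]]
contact_force: [-0.4, 0.8, 4.6]
grip_width: 0.0171
```

```bash
python3 look.py b
```

```text
{'clock': 9.9, 'q': [-23.743, 35.55, 40.457, 110.527, -31.935, 45.565, 34.908], 'eef_pos': [0.566, -0.1, 0.106], 'contact_force': [-0.368, 0.796, 4.564], 'wrist_torque': [0.134, 0.183, -0.017], 'grip_width': 0.017}
 mod z 0.0656
side 89 rect [ 567.3 -104.7] ((60.0585823059082, 15.512964248657227), 82.12650299072266) z90 [0.1069 0.1112 0.1125] white 11 [ 0.563 -0.118  0.111]
 mod z 0.065
```

View pics/side_b.png

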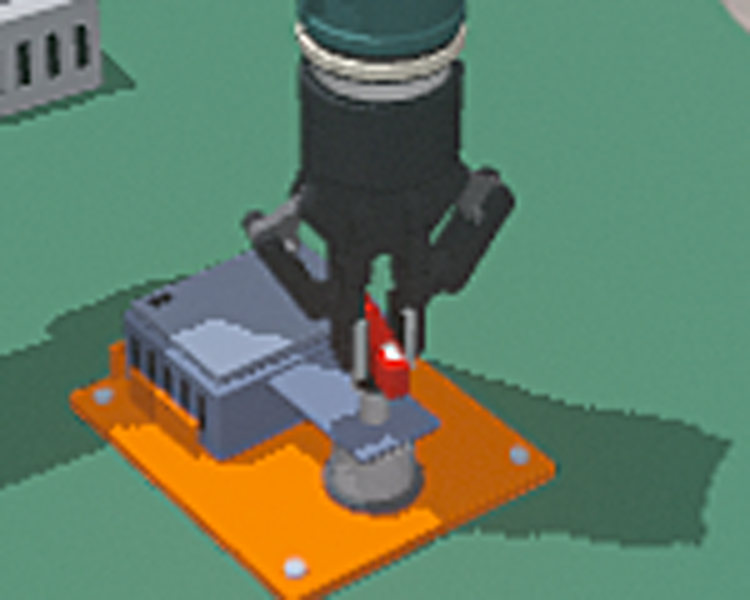

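move_arm:
  series:
    - [0,0,0,0,-1]
    - [0,0,0,0,-1]
    - [0,0,0,-0.05,-1]
    - [-0.0001,0,0,-0.1,-1]
    - [-0.0001,0,0,-0.1,-1]
    - [-0.0001,0,0,-0.1,-1]
    - [-0.0001,0,0,-0.1,-1]
    - [-0.0001,0,0,-0.05,-1]
    - [0,0,0,0,-1]
    - [0,0,0,0,-1]

```text
clock: 11.0
eef_pos: [0.5672, -0.0996, 0.1066]
orientation: [[0.003, 0.875, 0.484], [0.0, 0.484, -0.875], [-1.0, 0.003, 0.001]]
contact_force: [4.6, 1.0, 2.0]
grip_width: 0.0171
```

```bash
python3 look.py c
```

```text
{'clock': 11.0, 'q': [-18.652, 33.474, 33.206, 110.154, -25.96, 43.745, 58.231], 'eef_pos': [0.567, -0.1, 0.107], 'contact_force': [4.565, 1.017, 2.049], 'wrist_torque': [0.386, -0.967, -0.012], 'grip_width': 0.017}
 mod z 0.0656
side 92 rect [ 562.1 -106. ] ((26.14101791381836, 63.91176986694336), 49.188533782958984) z90 [0.1035 0.11   0.1127] white 8 [ 0.578 -0.118  0.111]
 mod z 0.065
```

View pics/side_c.png

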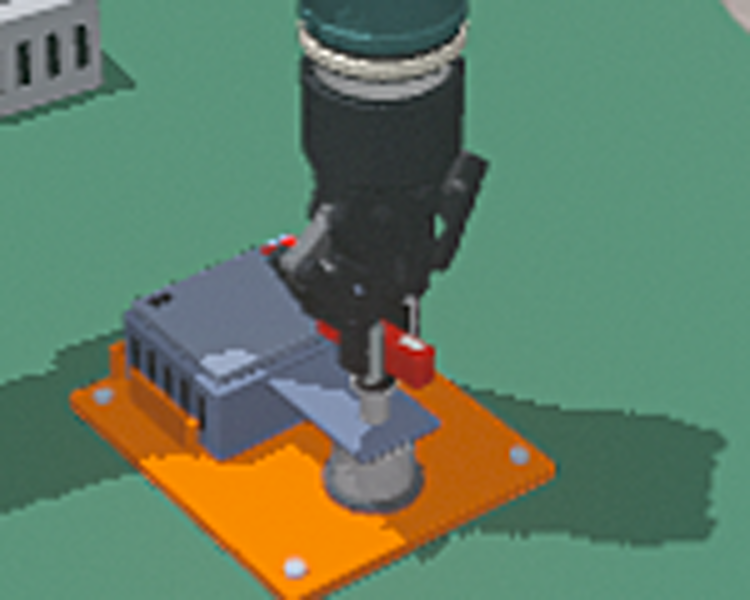

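move_arm:
  series:
    - [-0.0001,0,0,-0.1,-1]
    - [-0.0001,0,0,-0.13,-1]
    - [-0.0001,0,0,-0.13,-1]
    - [-0.0001,0,0,-0.13,-1]
    - [-0.0001,0,0,-0.13,-1]
    - [-0.0001,0,0,-0.13,-1]
    - [-0.0001,0,0,-0.13,-1]
    - [-0.0001,0,0,-0.13,-1]
    - [-0.0001,0,0,-0.1,-1]
    - [-0.0001,0,0,0,-1]

```text
clock: 12.1
eef_pos: [0.5684, -0.0972, 0.1076]
orientation: [[0.005, -0.049, 0.999], [0.003, 0.999, 0.049], [-1.0, 0.002, 0.005]]
contact_force: [7.3, 6.9, 0.2]
grip_width: 0.0169
```

```bash
python3 look.py d
```

```text
{'clock': 12.1, 'q': [-6.539, 30.699, 16.761, 109.291, -13.101, 41.574, 110.615], 'eef_pos': [0.568, -0.097, 0.108], 'contact_force': [7.334, 6.888, 0.225], 'wrist_torque': [1.601, -1.796, 0.001], 'grip_width': 0.017}
 mod z 0.0657
side 130 rect [ 564.5 -100.1] ((69.85401916503906, 19.74641990661621), 4.201167106628418) z90 [0.1046 0.1113 0.1133] white 9 [ 0.558 -0.086  0.114]
 mod z 0.0651
```

View pics/side_d.png

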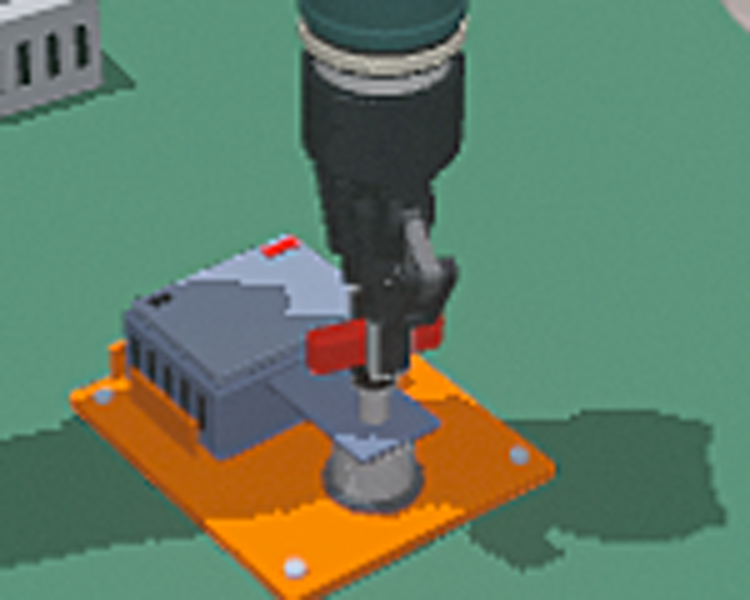

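move_arm:
  series:
    - [0,0,0,0,1]
    - [0,0,0,0,1]
    - [0,0,0,0,1]
    - [0,0,0,0,1]
    - [-0.015,0,0,0,1]
    - [-0.02,0,0,0,1]
    - [0,0,0,0.149,1]
    - [0,0,0,0.149,1]
    - [0,0,0,0.149,1]
    - [0,0,0,0.149,1]

```text
clock: 13.2
eef_pos: [0.566, -0.1001, 0.1432]
orientation: [[0.001, 0.529, 0.849], [0.0, 0.849, -0.529], [-1.0, 0.001, 0.001]]
contact_force: [-0.2, -0.2, -0.6]
grip_width: 0.0854
```

move_arm:
  series:
    - [0,0,0,0.149,1]
    - [0,0,0,0.149,1]
    - [0,0,0,0.149,1]
    - [0,0,0,0.149,1]
    - [0,0,0,0.149,1]
    - [0,0,0,0.149,1]
    - [0,0,0,0.149,1]
    - [0,0,0,0.149,1]
    - [0,0,0,0.149,1]
    - [0,0,0,0.149,1]

```text
clock: 14.2
eef_pos: [0.566, -0.0997, 0.1431]
orientation: [[0.001, 0.889, -0.458], [0.001, -0.458, -0.889], [-1.0, 0.0, -0.001]]
contact_force: [0.4, 0.9, 0.6]
grip_width: 0.0852
```

```bash
python3 look.py e
```

```text
{'clock': 14.2, 'q': [-29.031, 34.337, 47.973, 109.817, -32.952, 50.561, 8.547], 'eef_pos': [0.566, -0.1, 0.143], 'contact_force': [0.425, 0.88, 0.632], 'wrist_torque': [-0.007, 0.031, -0.032], 'grip_width': 0.085}
 mod z 0.0664
side 225 rect [ 565.6 -100.6] ((70.37327575683594, 18.34612274169922), 1.13947594165802) z90 [0.1065 0.111  0.1129] white 7 [ 0.589 -0.095  0.113]
 mod z 0.0651
```

View pics/side_e.png

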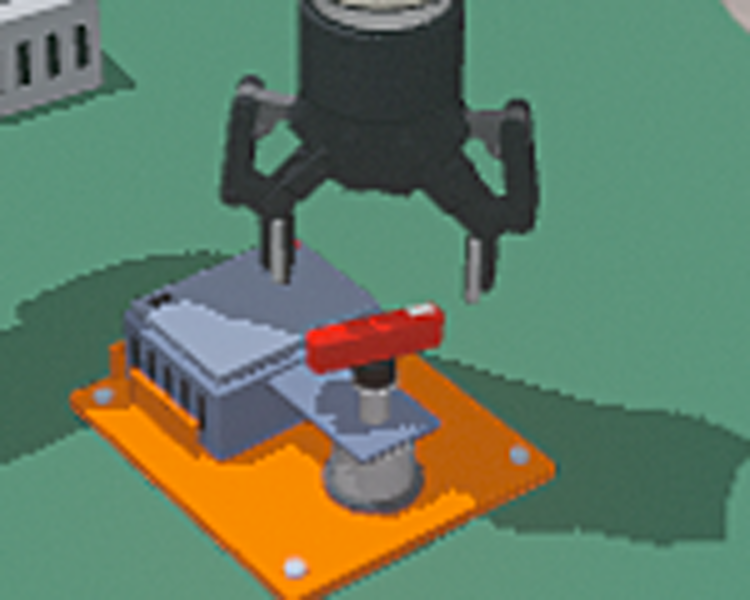

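move_arm:
  series:
    - [0,0,0,0.149,1]
    - [0,0,0,0.149,1]
    - [0,0,0,0.149,1]
    - [0,0,0,0.149,1]
    - [0,0,0,0.149,1]
    - [0,0,0,0.149,1]
    - [0,0,0,0.149,1]
    - [0,0,0,0.017,1]
    - [0.015,0,0,0,1]
    - [0.015,0,0,0,1]

```text
clock: 15.3
eef_pos: [0.5659, -0.0996, 0.1111]
orientation: [[0.001, 0.045, -0.999], [0.001, -0.999, -0.045], [-1.0, -0.001, -0.001]]
contact_force: [0.2, 0.2, -0.1]
grip_width: 0.0853
```

move_arm:
  series:
    - [0.006,0,0,0,1]
    - [0,0,0,0,1]
    - [0,0,0,0,0]
    - [0,0,0,0,-1]
    - [0,0,0,0,-1]
    - [0,0,0,0,-1]
    - [0,0,0,0,-1]
    - [0,0,0,0,-1]
    - [0,0,0,0,-1]
    - [0,0,0,0,-1]

```text
clock: 16.3
eef_pos: [0.5661, -0.0974, 0.1069]
orientation: [[-0.0, 0.043, -0.999], [0.005, -0.999, -0.043], [-1.0, -0.005, 0.0]]
contact_force: [-3.3, 6.5, 9.1]
grip_width: 0.017
```

```bash
python3 look.py f
```

```text
{'clock': 16.3, 'q': [-35.48, 44.259, 59.087, 111.141, -48.252, 53.881, -39.427], 'eef_pos': [0.566, -0.097, 0.107], 'contact_force': [-3.32, 6.503, 9.067], 'wrist_torque': [1.471, 0.645, -0.033], 'grip_width': 0.017}
side 126 rect [ 565.2 -100.3] ((70.76969909667969, 20.566438674926758), 1.745469570159912) z90 [0.1053 0.1116 0.1138] white 1 [ 0.573 -0.112  0.087]
 mod z 0.0652
```

move_arm:
  series:
    - [-0.0003,0,0,-0.124,-1]
    - [-0.0003,0,0,-0.127,-1]
    - [-0.0002,0,0,-0.127,-1]
    - [-0.0002,0,0,-0.127,-1]
    - [-0.0001,0,0,-0.127,-1]
    - [-0.0001,0,0,-0.127,-1]
    - [-0.0001,0,0,-0.127,-1]
    - [-0.0001,0,0,-0.127,-1]
    - [-0.0001,0,0,-0.127,-1]
    - [0,0,0,0,-1]

```text
clock: 17.4
eef_pos: [0.566, -0.0974, 0.1075]
orientation: [[-0.0, 0.927, -0.376], [0.004, -0.376, -0.927], [-1.0, -0.002, -0.004]]
contact_force: [0.7, 5.1, -1.2]
grip_width: 0.0174
```

```bash
python3 look.py g
```

```text
{'clock': 17.4, 'q': [-26.259, 36.616, 43.929, 110.653, -34.861, 46.896, 14.827], 'eef_pos': [0.566, -0.097, 0.107], 'contact_force': [0.707, 5.055, -1.193], 'wrist_torque': [1.107, -0.191, 0.015], 'grip_width': 0.017}
side 116 rect [565.5 -99.5] ((68.44718170166016, 13.447115898132324), 66.44560241699219) z90 [0.1111 0.1129 0.1142] white 14 [ 0.572 -0.088  0.11 ]
 mod z 0.065
```

View pics/side_g.png

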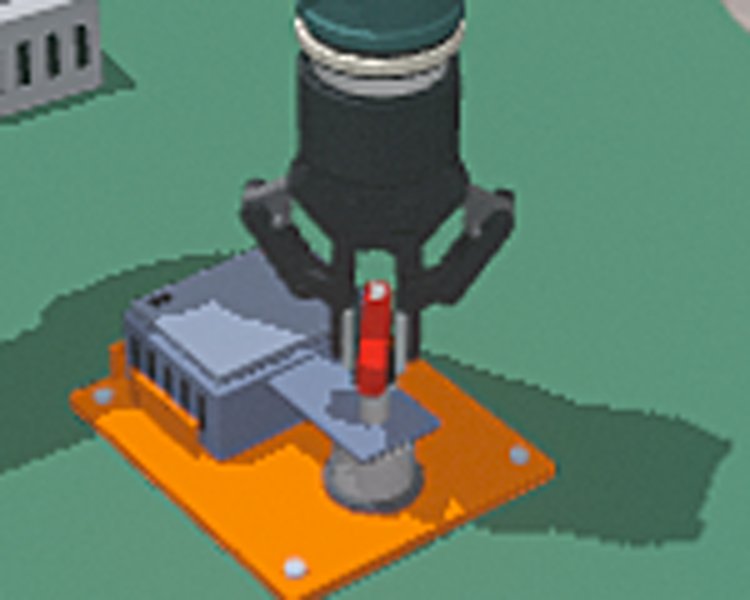

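Bar is now at about 67° yaw, so screw_turn is about -0.84 rad. Release and see whether it drops.

move_arm:
  series:
    - [0,0,0,0,1]
    - [0,0,0,0,1]
    - [0,0,0,0,1]
    - [0,0,0,0,1]
    - [0,0,0,0,1]
    - [0,0,0,0,1]
    - [0,0,0,0,1]
    - [0,0,0,0,1]
    - [0,0,0,0,1]
    - [0,0,0,0,1]

```text
clock: 18.5
eef_pos: [0.5659, -0.0999, 0.1075]
orientation: [[0.0, 0.925, -0.38], [0.0, -0.38, -0.925], [-1.0, 0.0, -0.0]]
contact_force: [0.4, -1.1, 0.0]
grip_width: 0.0855
```

```bash
python3 look.py h
```

```text
{'clock': 18.5, 'q': [-26.256, 36.691, 44.132, 110.655, -34.786, 46.83, 14.695], 'eef_pos': [0.566, -0.1, 0.107], 'contact_force': [0.415, -1.107, 0.043], 'wrist_torque': [0.029, -0.015, 0.022], 'grip_width': 0.085}
side 117 rect [ 564.5 -101.6] ((69.7025146484375, 13.66283893585205), 66.055419921875) z90 [0.1104 0.1123 0.1138] white 9 [ 0.575 -0.076  0.113]
 mod z 0.0651
```

View pics/side_h.png

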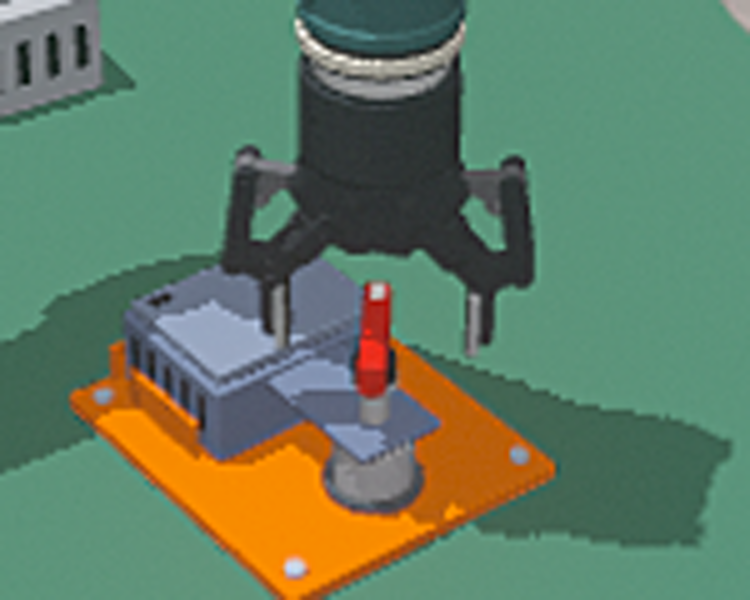

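No drop yet: the bar top is still at about 112 mm. Regrip and go further backward.

move_arm:
  series:
    - [-0.003,0,0,0,0]
    - [0,0,0,0,-1]
    - [0,0,0,0,-1]
    - [0,0,0,0,-1]
    - [0,0,0,-0.06,-1]
    - [0,0,0,-0.06,-1]
    - [0,0,0,-0.06,-1]
    - [0,0,0,-0.06,-1]
    - [0,0,0,0,-1]
    - [0,0,0,0,1]

```text
clock: 19.6
eef_pos: [0.5657, -0.0999, 0.1104]
orientation: [[-0.0, 0.989, -0.151], [0.0, -0.151, -0.989], [-1.0, -0.0, -0.0]]
contact_force: [-0.1, 0.4, 0.3]
grip_width: 0.0263
```

move_arm:
  series:
    - [0,0,0,0,1]
    - [0,0,0,0,1]
    - [0,0,0,0,1]
    - [0,0,0,0,1]
    - [0,0,0,0,1]
    - [0,0,0,0,1]
    - [0,0,0,0,1]
    - [0,0,0,0,1]
    - [0,0,0,0,1]
    - [0,0,0,0,1]

```text
clock: 20.6
eef_pos: [0.5658, -0.0999, 0.1105]
orientation: [[0.0, 0.989, -0.15], [0.0, -0.15, -0.989], [-1.0, 0.0, -0.0]]
contact_force: [0.4, -0.3, -0.1]
grip_width: 0.0855
```

```bash
python3 look.py i
```

```text
{'clock': 20.6, 'q': [-24.101, 35.239, 40.932, 110.459, -31.669, 46.061, 25.779], 'eef_pos': [0.566, -0.1, 0.11], 'contact_force': [0.351, -0.329, -0.139], 'wrist_torque': [-0.015, 0.02, -0.03], 'grip_width': 0.086}
 mod z 0.0661
side 132 rect [ 564.2 -100.3] ((72.1898422241211, 13.252684593200684), 81.05302429199219) z90 [0.1057 0.108  0.1096] white 8 [ 0.57  -0.074  0.109]
 mod z 0.0648
```

View pics/side_i.png

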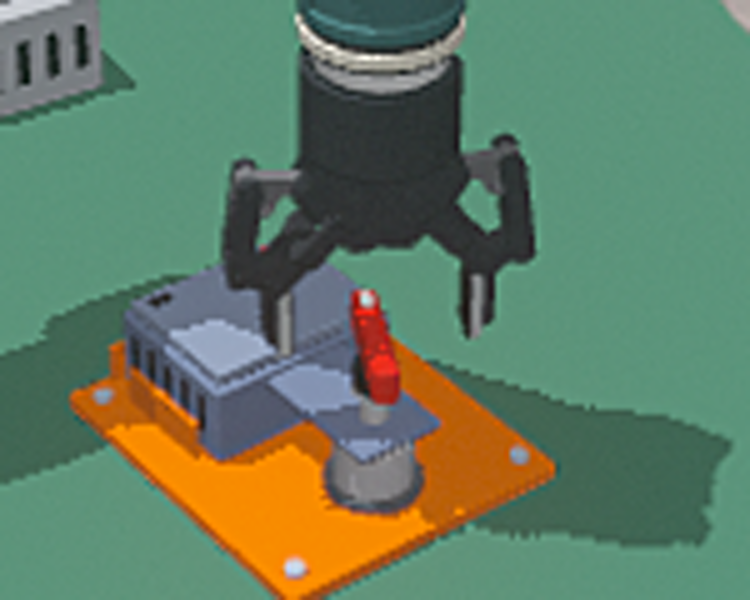

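It dropped: the bar top went from about 112 to 108 mm, so the centre is about 97.5 mm, at screw_turn about -1.08. Now forward: grip 10 mm above bar centre and turn clockwise 180° while sinking 3 mm.

move_arm:
  series:
    - [0.004,0,0,0,0]
    - [0,0,0,0,-1]
    - [0,0,0,0,-1]
    - [0,0,0,0,-1]
    - [0,0,0,0,-1]
    - [0,0,0,0,-1]
    - [0.0001,0,0,0.06,-1]
    - [0.0001,0,0,0.12,-1]
    - [0.0001,0,0,0.12,-1]
    - [0.0001,0,0,0.12,-1]

```text
clock: 21.7
eef_pos: [0.5647, -0.0996, 0.1063]
orientation: [[-0.002, 0.839, -0.544], [0.002, -0.544, -0.839], [-1.0, -0.003, -0.0]]
contact_force: [-4.3, 1.4, 6.5]
grip_width: 0.0126
```

move_arm:
  series:
    - [0.0001,0,0,0.14,-1]
    - [0.0002,0,0,0.14,-1]
    - [0.0001,0,0,0.14,-1]
    - [0.0001,0,0,0.14,-1]
    - [0.0002,0,0,0.14,-1]
    - [0.0001,0,0,0.14,-1]
    - [0.0001,0,0,0.14,-1]
    - [0.0002,0,0,0.14,-1]
    - [0.0001,0,0,0.14,-1]
    - [0.0001,0,0,0.14,-1]

```text
clock: 22.7
eef_pos: [0.5638, -0.0961, 0.105]
orientation: [[-0.006, -0.392, -0.92], [0.009, -0.92, 0.392], [-1.0, -0.006, 0.009]]
contact_force: [-8.5, 9.3, 14.0]
grip_width: 0.0128
```

```bash
python3 look.py j
```

```text
{'clock': 22.7, 'q': [-38.164, 48.072, 64.296, 111.417, -53.122, 57.612, -61.049], 'eef_pos': [0.564, -0.096, 0.105], 'contact_force': [-8.487, 9.311, 13.964], 'wrist_torque': [2.304, 2.111, 0.191], 'grip_width': 0.013}
side 144 rect [ 564.7 -100.7] ((17.161022186279297, 66.3845443725586), 69.81058502197266) z90 [0.0991 0.1043 0.1066] white 13 [ 0.573 -0.107  0.105]
 mod z 0.0652
```

View pics/side_j.png

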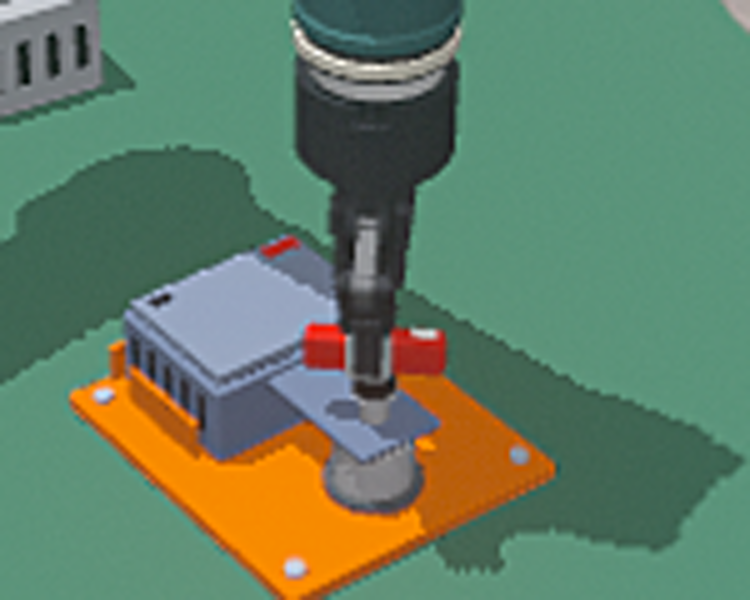

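move_arm:
  series:
    - [0,0,0,0.145,-1]
    - [0,0,0,0.145,-1]
    - [0.0001,0,0,0.145,-1]
    - [0.0001,0,0,0.145,-1]
    - [0.0001,0,0,0.145,-1]
    - [0.0001,0,0,0.145,-1]
    - [0.0001,0,0,0.145,-1]
    - [0.0001,0,0,0.145,-1]
    - [0.0001,0,0,0.145,-1]
    - [0,0,0,0,-1]

```text
clock: 23.8
eef_pos: [0.5666, -0.0944, 0.1039]
orientation: [[-0.001, -0.991, 0.132], [0.01, 0.132, 0.991], [-1.0, 0.003, 0.01]]
contact_force: [-1.2, 13.0, 8.7]
grip_width: 0.0128
```

```bash
python3 look.py k
```

```text
{'clock': 23.8, 'q': [-42.85, 59.161, 76.304, 111.472, -64.481, 68.402, -127.781], 'eef_pos': [0.567, -0.094, 0.104], 'contact_force': [-1.214, 12.981, 8.745], 'wrist_torque': [3.127, 0.415, -0.17], 'grip_width': 0.013}
 mod z 0.0656
side 103 rect [ 568.7 -100.7] ((68.62303924560547, 14.781026840209961), 71.27105712890625) z90 [0.1028 0.1048 0.1067] white 13 [ 0.568 -0.115  0.107]
 mod z 0.0651
```

View pics/side_k.png

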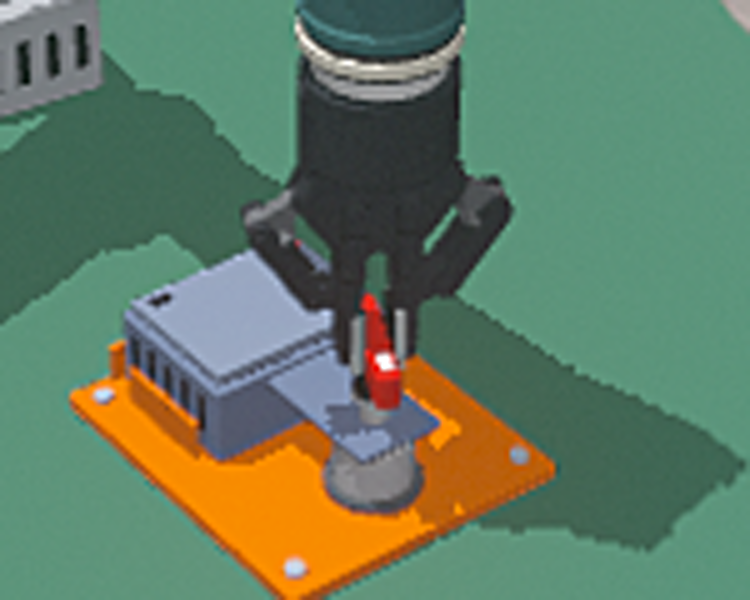

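Turned about 179° forward; the white mark is now at the -y end (px about (385,362)). Release, flip back 180° and regrip.

move_arm:
  series:
    - [0,0,0,0,1]
    - [0,0,0,0,1]
    - [0,0,0,0,1]
    - [0,0,0,0,1]
    - [-0.015,0,0,0,1]
    - [-0.015,0,0,0,1]
    - [0,0,0,-0.149,1]
    - [0,0,0,-0.149,1]
    - [0,0,0,-0.149,1]
    - [0,0,0,-0.149,1]

```text
clock: 24.9
eef_pos: [0.5663, -0.1003, 0.1357]
orientation: [[0.002, -0.892, -0.451], [-0.0, -0.451, 0.892], [-1.0, -0.001, -0.001]]
contact_force: [0.4, -0.2, 0.6]
grip_width: 0.0853
```

move_arm:
  series:
    - [0,0,0,-0.149,1]
    - [0,0,0,-0.149,1]
    - [0,0,0,-0.149,1]
    - [0,0,0,-0.149,1]
    - [0,0,0,-0.149,1]
    - [0,0,0,-0.149,1]
    - [0,0,0,-0.149,1]
    - [0,0,0,-0.149,1]
    - [0,0,0,-0.149,1]
    - [0,0,0,-0.149,1]

```text
clock: 25.9
eef_pos: [0.5662, -0.1008, 0.1356]
orientation: [[0.002, 0.377, -0.926], [-0.001, -0.926, -0.377], [-1.0, 0.001, -0.001]]
contact_force: [-0.3, -1.1, -0.3]
grip_width: 0.0855
```

move_arm:
  series:
    - [0,0,0,-0.149,1]
    - [0,0,0,-0.149,1]
    - [0,0,0,-0.149,1]
    - [0,0,0,-0.149,1]
    - [0,0,0,-0.149,1]
    - [0,0,0,-0.149,1]
    - [0,0,0,-0.149,1]
    - [0,0,0,0,1]
    - [0,0,0,0,1]
    - [0,0,0,0,1]

```text
clock: 26.9
eef_pos: [0.5659, -0.1003, 0.1345]
orientation: [[0.0, 0.989, -0.148], [-0.0, -0.148, -0.989], [-1.0, 0.001, 0.0]]
contact_force: [1.1, 0.3, -0.0]
grip_width: 0.085
```

```bash
python3 look.py l
```

```text
{'clock': 26.9, 'q': [-25.314, 33.255, 42.515, 109.874, -29.718, 48.327, 24.395], 'eef_pos': [0.566, -0.1, 0.135], 'contact_force': [1.082, 0.286, -0.027], 'wrist_torque': [-0.016, -0.003, -0.03], 'grip_width': 0.085}
 mod z 0.0658
side 131 rect [ 564.6 -100. ] ((69.94308471679688, 14.447805404663086), 81.73371124267578) z90 [0.1025 0.1045 0.1066] white 8 [ 0.563 -0.122  0.106]
 mod z 0.0653
```

View pics/side_l.png

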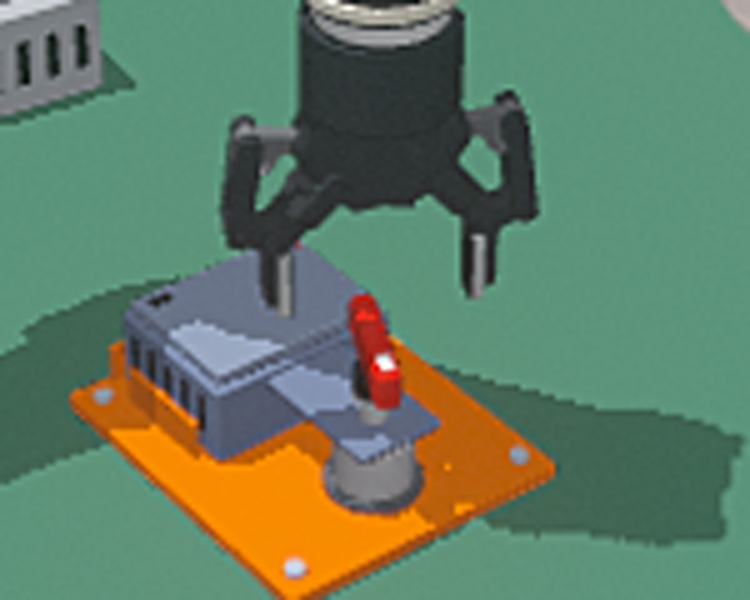

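move_arm:
  series:
    - [0.015,-0.0008,-0.0006,0,1]
    - [0.0115,0,0,0,1]
    - [0.005,0,0,0,1]
    - [0,0,0,0,0]
    - [0,0,0,0,-1]
    - [0,0,0,0,-1]
    - [0,0,0,0,-1]
    - [0,0,0,0,-1]
    - [0,0,0,0.08,-1]
    - [0.0001,0,0,0.12,-1]

```text
clock: 28.0
eef_pos: [0.5654, -0.0992, 0.1034]
orientation: [[0.001, 0.939, -0.343], [0.001, -0.343, -0.939], [-1.0, 0.0, -0.001]]
contact_force: [-1.3, 0.7, 4.6]
grip_width: 0.0125
```

move_arm:
  series:
    - [0.0001,0,0,0.14,-1]
    - [0.0001,0,0,0.14,-1]
    - [0.0001,0,0,0.14,-1]
    - [0.0001,0,0,0.14,-1]
    - [0.0001,0,0,0.14,-1]
    - [0.0001,0,0,0.14,-1]
    - [0.0001,0,0,0.14,-1]
    - [0.0001,0,0,0.14,-1]
    - [0.0001,0,0,0.14,-1]
    - [0.0001,0,0,0.14,-1]

```text
clock: 29.0
eef_pos: [0.564, -0.0968, 0.102]
orientation: [[-0.003, -0.178, -0.984], [0.006, -0.984, 0.178], [-1.0, -0.005, 0.004]]
contact_force: [-6.0, 5.5, 10.2]
grip_width: 0.0126
```

```bash
python3 look.py m
```

```text
{'clock': 29.0, 'q': [-36.776, 46.363, 61.456, 111.499, -51.06, 55.281, -49.902], 'eef_pos': [0.564, -0.097, 0.102], 'contact_force': [-6.046, 5.513, 10.2], 'wrist_torque': [1.4, 1.42, 0.15], 'grip_width': 0.013}
side 133 rect [ 565.2 -101.7] ((18.817447662353516, 69.30290222167969), 85.55972290039062) z90 [0.097  0.1015 0.1032] white 13 [ 0.545 -0.096  0.101]
 mod z 0.0652
```

View pics/side_m.png

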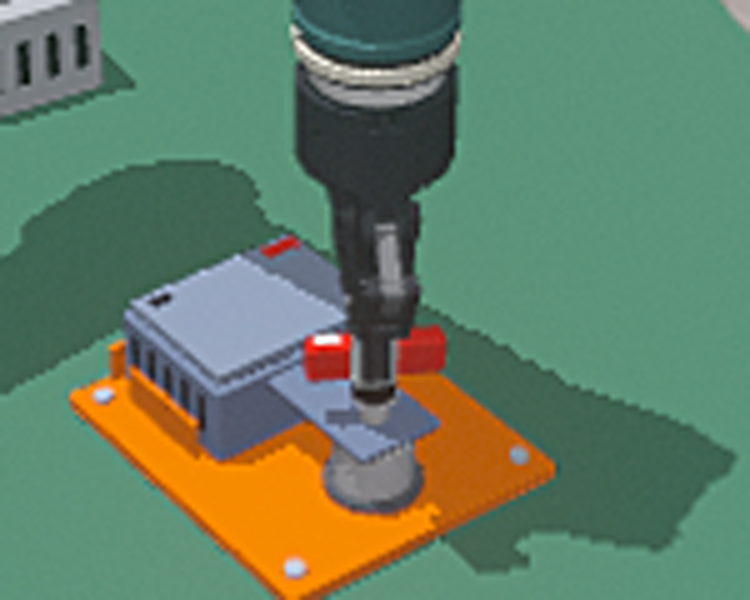

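move_arm:
  series:
    - [0,0,0,0.12,-1]
    - [0,0,0,0.14,-1]
    - [0,0,0,0.14,-1]
    - [0,0,0,0.14,-1]
    - [0,0,0,0.14,-1]
    - [0,0,0,0.14,-1]
    - [0,0,0,0.14,-1]
    - [0,0,0,0.14,-1]
    - [0,0,0,0.14,-1]
    - [0,0,0,0.1,-1]

```text
clock: 30.1
eef_pos: [0.5659, -0.0947, 0.1009]
orientation: [[-0.001, -0.999, -0.054], [0.008, -0.054, 0.998], [-1.0, 0.0, 0.008]]
contact_force: [1.0, 8.7, -0.8]
grip_width: 0.0125
```

```bash
python3 look.py n
```

```text
{'clock': 30.1, 'q': [-42.354, 57.667, 74.479, 111.652, -63.285, 66.353, -117.867], 'eef_pos': [0.566, -0.095, 0.101], 'contact_force': [0.957, 8.668, -0.772], 'wrist_torque': [2.01, -0.226, -0.004], 'grip_width': 0.013}
 mod z 0.0657
side 92 rect [ 565.7 -109. ] ((54.161556243896484, 13.734127044677734), 86.75991821289062) z90 [0.0992 0.1015 0.1029] white 2 [ 0.566 -0.108  0.119]
 mod z 0.065
```

View pics/side_n.png

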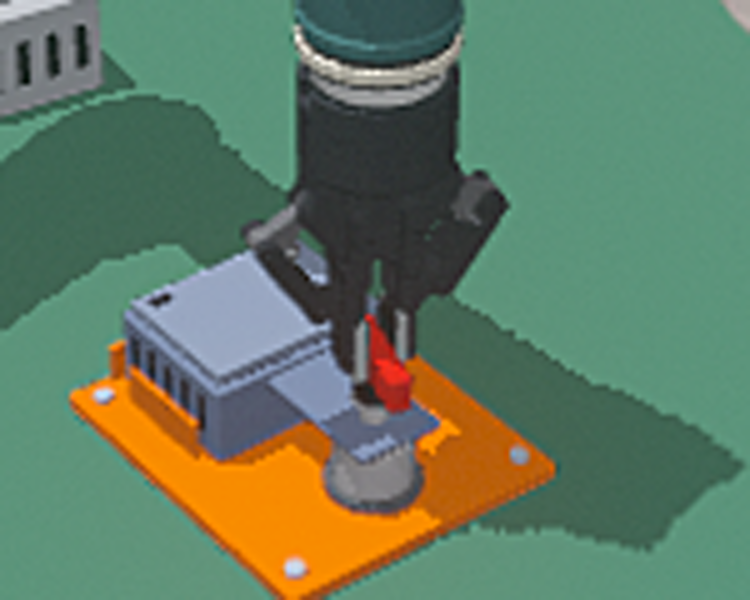

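Total forward turn is about 347° from the release point. The handle is gripped and the bar centre is at about 91 mm. Let it settle and do a last check.

move_arm:
  series:
    - [0,0,0,0.1,-1]
    - [0,0,0,0,-1]
    - [0,0,0,0,-1]
    - [0,0,0,0,-1]
    - [0,0,0,0,-1]
    - [0,0,0,0,-1]
    - [0,0,0,0,-1]
    - [0,0,0,0,-1]
    - [0,0,0,0,-1]
    - [0,0,0,0,-1]

```text
clock: 31.2
eef_pos: [0.5661, -0.0947, 0.1008]
orientation: [[-0.0, -0.999, 0.041], [0.008, 0.041, 0.999], [-1.0, 0.0, 0.008]]
contact_force: [2.0, 7.9, -0.6]
grip_width: 0.0124
```

```bash
python3 look.py o; python3 - <<'E'
from h import *
for l in("spare_unit","clip_tray","driver"):
    im,d=r.capture("top")
    for q in r.trace(l,"top")[:1]:
        v,u=np.nonzero(q["pixels"]);w=world("top",d,u,v);print(l,np.round(np.median(w,0),3))
E
```

```text
{'clock': 31.2, 'q': [-42.569, 58.426, 75.205, 111.652, -63.988, 67.101, -122.874], 'eef_pos': [0.566, -0.095, 0.101], 'contact_force': [2.003, 7.933, -0.567], 'wrist_torque': [1.925, -0.406, -0.002], 'grip_width': 0.012}
 mod z 0.0658
side 93 rect [ 569.5 -101.9] ((69.82398223876953, 14.651481628417969), 75.0849838256836) z90 [0.0997 0.1013 0.103 ] white 9 [ 0.57  -0.101  0.102]
 mod z 0.0649
spare_unit [0.506 0.344 0.071]
clip_tray [ 0.641 -0.343  0.005]
driver [ 0.441 -0.413  0.021]
```

View pics/side_o.png

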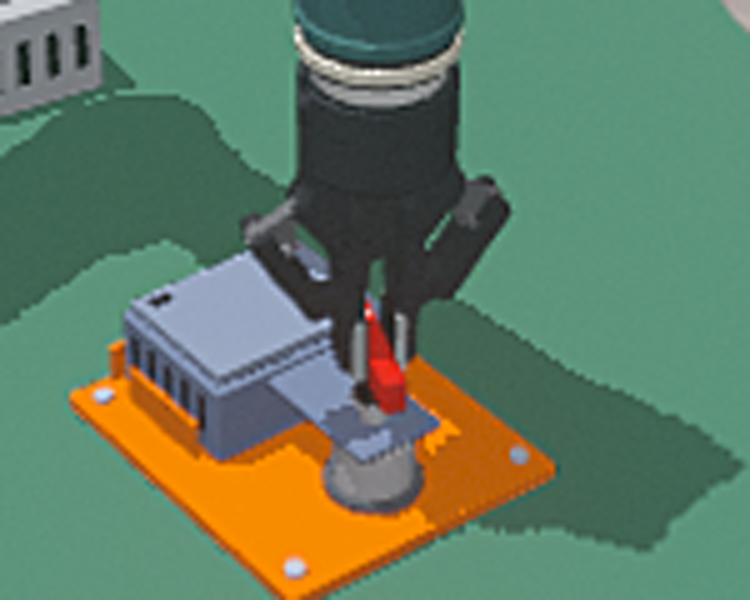

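```bash
python3 -c "
from workcell import r
print(r.job_done())"
```

```text
the job is handed in; nothing more can be done
None
```

I handed the job in at about 31 s, with the module home and the started screw held in the fingers. No verdict is reported, so these are my own last checks.

- **Module:** I pressed it with shut fingers until it stopped, and the force rose from 9 to 23 N. Its top read about 65.5 mm above the bench at the end (66 mm is home).
- **Backward turn:** I turned the screw back in three grips. Letting go at about -0.84 rad gave no drop. At about -1.08 rad it dropped: the bar top went from about 112 to 108 mm.
- **Forward turn:** I turned it clockwise in two grips, about 353° from where it dropped. The screw now stands at about 5.1 rad.
- **Height:** the bar centre is at about 91 mm. This comes from camera depth with an uncertain offset, so it could be up to about 94 mm; both are inside the 89–95 mm band.
- **Grip:** the fingers hold the bar at its middle, about 10 mm above its centre. The grasp point is about 5 mm off the screw axis, with a steady sideways force of about 8 N on the tool. I could not measure the grip force itself.
- **Tray and screwdriver:** they read within 2 mm of their first positions.
- **Spare unit:** its top-view reading disagreed by about 28 mm. I put this down to the arm partly hiding it, because the gripper never came near it and the corner visible in the side pictures stayed in the same place. I did not confirm it with a clear view.

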